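# Hang the tool shelf on the cleat board

## Task

The small plywood tool shelf lies on its back on the bench. First stand it upright on its base on the bench and let go of it; then take it by the top of its fin, hold it tipped about 20 degrees with its top leaning toward the cleat board, bring its angled rear strip in over the board's cleat, and swing it plumb and down so that it hangs fully home and flush on the cleat, within the cleat's length, and let go. Leave the pliers, the hammer, the flat tin and the two small blocks where they are.

Things in the scene. Friction and masses are not known exactly. Their poses are not given: they have to be found in the camera images.
- tool_shelf: Loose plywood shelf, 0.28 kg, 90 deep, 120 wide, 120 mm high. Frame when upright: origin centre of underside, x to its back, y along its width, z up. Starts on its back: x axis down, front and fin up, z axis (its top) roughly away from the robot, origin 45 mm above the bench. Base board 14 mm thick, x=-45..15; rim to z=28 at front and sides; back plate x=15..27, y=+-60, z to 105.
- shelf_fin (a point): On the shelf's fin, its handle, 20 mm below its top, at (-18, 0, 100) mm in the shelf's frame. The fin is a central upright plate 16 mm thick (y=+-8), x=-38..15, z=14..120 mm, clear on both sides above the rim; it joins base board and back plate.
- shelf_edge (a point): Middle of the shelf's rear lower edge, at (45, 0, 0) mm in its frame: a spacer batten behind the back plate, x=27..45, z=0..16, 110 mm long, so the underside runs x=-45..45. Centre of mass near x=0, z=32 mm: tipped up about this edge and let go, the shelf falls on to its base once it is within about 50 degrees of upright. It then stands on the robot's side of this edge.
- shelf_strip (a point): Centre of the shelf's angled rear strip, at (33, 0, 93) mm in the shelf's frame, axes as the shelf's. The strip is aluminium, 5 mm thick, 110 mm long; it slopes 45 degrees down and back from (x=27, z=99) at the back plate to its free lower edge at (x=44, z=82). This point meets point cleat when the shelf hangs home mid-cleat.
- shelf_foot (a point): Point on the shelf's underside straight below the strip's centre, at (33, 0, 0) mm in the shelf's frame.
- cleat_board: Fixed upright plywood board on a foot, 240 wide x 200 high x 14 mm thick, at the back of the bench. Origin at the middle of the lower edge of its front face (x=0), on the bench; the face looks to -x, toward the robot; the foot projects 8 mm in front. With the shelf hung home, the spacer and strip edge touch the board, its underside is 70 mm above the bench, its origin at x=-45 mm of this frame.
- cleat (a point): Where the strip's centre lies when the shelf hangs home mid-cleat: (-12, 0, 163) mm in the board's frame, axes as the board's (x into it, y along the cleat, z up). The cleat is an aluminium bar 5 mm thick, 200 mm long (y=+-100), rising outward at 45 degrees from (x=0, z=144) on the face to its free upper edge at (x=-16, z=160), board's frame. The strip hangs behind and on it.
- plier_teal: Pliers with teal grips lying on the bench in front of the board's foot, 139x43x10 mm; leave alone.
- hinged_tin: Flat red tin, 64x96x20 mm, lying on the left of the bench; leave alone.
- steel_block: Flat steel bench block, 50x50x18 mm, on the left; leave alone.
- wax_block: Green block of hard wax, 34x62x22 mm, on the right; leave alone.
- chasing_hammer: Hammer with wooden handle lying on the right, 59x214x27 mm; leave alone.

How it is judged:
On the way, in this order (a step that is already met when the one before it is completed fails the run):
1. the shelf stands upright on its base on the bench, let go (angle between tool_shelf's own z axis and vertical below 0.08 rad and height (world z) of tool_shelf below 0.006 m and contact force between the fingers and tool_shelf below 0.1 N and linear speed of tool_shelf below 0.03 m/s), for 0.2 s.
2. the strip is over the cleat with the shelf tipped (7 to 45 degrees), its top nearer the board than its foot (angle between tool_shelf's own z axis and vertical between 0.12 and 0.8 rad and x of shelf_strip in the frame of cleat between -0.02 and 0.015 m and z of shelf_strip in the frame of cleat between -0.002 and 0.06 m and y of shelf_strip in the frame of cleat between -0.07 and 0.07 m and x of shelf_foot in the frame of cleat below -0.02 m), for 0.1 s.
At the end, for the whole second after the job is handed in: The shelf hangs at rest on the cleat, let go: strip centre within 4 mm of home in depth and height and within 45 mm of the cleat's middle along it (so that the whole strip is on the cleat), foot within 6 mm of flush, plumb within 0.06 rad, square to the board within 0.05 rad (x of shelf_strip in the frame of cleat between -0.004 and 0.004 m and z of shelf_strip in the frame of cleat between -0.004 and 0.004 m and y of shelf_strip in the frame of cleat between -0.045 and 0.045 m and x of shelf_foot in the frame of cleat between -0.006 and 0.006 m and angle between tool_shelf's own z axis and vertical below 0.06 rad and angle between the y axis of tool_shelf and the y axis of cleat_board, either way round below 0.05 rad and linear speed of tool_shelf below 0.02 m/s and contact force between the fingers and tool_shelf below 0.1 N); the robot touches nothing.
It fails at once if the pliers, the hammer, the tin or one of the two blocks is moved more than 40 mm (distance of any of plier_teal, hinged_tin, steel_block, wax_block, chasing_hammer from where it was at the start of the episode above 0.04 m).
It also fails if it takes over 58 s, if anything falls off the work surface, if the arm or the gripper's body presses on something with over 40 N, if the wrist force passes 120 N, or if a joint passes its speed limit or range.

## Robot

A 7-joint arm with a two-finger parallel gripper is mounted at the origin on a cart in front of the work surface, level with it; the furniture and walls round the work are solid. World frame = base frame: x ahead of the robot, y to its left, z up, the work surface at z = 0. Lengths are in m, angles in rad, forces in N, time in s.
With the tool pointing down it reaches from about 0.425 to 0.825 m from the base axis. Payload 3.6 kg.
Tool frame: the origin (TCP) lies at the very end of the fingers, on their centre line; the grasp point (between the pads) lies 19 mm behind it; z points along the fingers, y is the line along which they close (so a half turn about z gives the same grasp; the last joint's range is limited). The gripper opens to 93 mm and grips with 3 to 60 N. Pads are 15 mm wide; open, the fingers measure 128 mm over their backs; the gripper's body (75 mm by 188 mm) begins 65 mm behind the grasp point.
Start: joints at [1.157, 0.615, -0.013, 1.423, 0.008, 1.103, -0.04], TCP at [0.246, -0.602, 0.219] pointing down, gripper open.
Joint ranges: [-3.12, 3.12], [-0.3, 2.06], [-1.34, 1.32], [0.26, 2.42], [-1.36, 4.5], [0.01, 1.98], [-2.84, 2.84]. Speed limits (rad/s): [2.79, 2.79, 3.14, 3.14, 3.14, 3.14, 3.14].

## Interface

Orientations are given as a 3x3 rotation matrix whose columns are the frame's x, y, z axes.
In Python, from cell import manip, viewer gives the robot as it stands. The module is installed in compiled form; this text tells all that it offers.
- The arm moves only by the tool drive_tool, never from a script. Its argument "commands" is a list of rows, each an object with "fingers": the opening, from 0 (shut) to 1 (fully open); "offset": the shift along the tool's x, y, z in units of 0.02 m (1.0 is 0.02 m), a list of three; "roll": the turn about the tool's z in units of 5 degrees (1.0 is 5 degrees). In form: [{"fingers": fingers, "offset": [dx, dy, dz], "roll": roll}, ...]. A call has exactly 10 rows; each row shifts and turns the commanded pose from where the row before left it, along the tool's axes as they then stand; what a row does not reach is not made up. A row lasts 1/12 s, in which the tool goes at most 41.7 mm and 7.16 degrees, less where a joint would pass 70% of its speed; a pose out of reach is approached as far as the arm can. A call with a number of a shift or a turn outside -1 to 1 is refused whole. A call with a gripper value outside its range is refused whole. The fingers move at their own pace and stop on an object; the grip force is fixed at half the most. Time passes only in rows, so rows that do not move let the fingers close, or fill a call up. It gives the time, the measured TCP pose, the force, the opening and the grip force at its end, in the units of the state.
- manip.get_obs(): the state, without advancing time (a new reading comes with each control period).
- viewer.capture(name): name is "scene" or "top" or "wrist"; returns a dict with "image" (420x560x3 uint8, red, green, blue), "z_map" (420x560 float32, m along the optical axis (not along the pixel's ray), 0 where there is no reading), "fx", "fy", "cx", "cy" (pixels), "R" (3x3) and "t" (3): a world point X has camera coordinates R X + t. Camera axes: x right, y down, z forward; pixel columns grow to the right and rows downward; lengths in m; the calibration is good to about 2 mm. A picture is of the moment at which its call begins.
- manip.close_job(): hands the job in; it is judged then, once.
The state is a dict: "t": time; "q": joint angles; "dq": joint speeds; "tau": joint torques, N m; "position": TCP position; "tcp_rot": TCP orientation; "wrist_force": force on the tool from outside, world axes, zero at the start; "ft_torque": the same for the moment, N m; "finger_gap": finger opening in m; "grip_force": force on a finger pad.
Only numpy, scipy, OpenCV 4.12 (cv2) and the standard library are available. Lean on these libraries where they do the work, as an engineer would, in place of code of your own. Each camera call takes 0.05 s, during which the arm holds its last target. There are 200 camera calls.

## Working session

There is one attempt and no reset: what is moved stays moved. The work goes in short steps, Python scripts to look and compute and a tool call to move; the robot and the scene stay as the last step left them, time stands still between calls to the robot, and variables do not carry over. Pictures are saved under pics/ and viewed, at most 10 in all, crops included, and the job is handed in when it is done.

Besides the shell and the picture viewer there is one more tool, called after "Request:" by a JSON object that holds its "api" and its "payload". drive_tool: Moves the arm, as the interface text tells. Its arguments: {"type":"object","properties":{"commands":{"type":"array"}},"required":["commands"]}

```bash
mkdir -p pics
cat > h.py <<'E'
import numpy as np, cv2
from cell import manip, viewer
def cap(n,f=None):
    c=viewer.capture(n)
    if f: cv2.imwrite('pics/'+f,cv2.cvtColor(c['image'],cv2.COLOR_RGB2BGR))
    return c
def world(c):
    v,u=np.mgrid[:420,:560]; z=c['z_map']
    P=np.stack([(u-c['cx'])/c['fx']*z,(v-c['cy'])/c['fy']*z,z],-1)
    W=(P-c['t'])@c['R']; W[z==0]=np.nan; return W
E
python3 - <<'E'
from h import *
for n in('top','scene'):
    c=cap(n,n+'0.png'); np.save(n+'0.npy',world(c)); print(n,-c['R'].T@c['t'],c['fx'])
o=manip.get_obs(); print(o['t'],o['position'],o['tcp_rot'].round(3) if hasattr(o['tcp_rot'],'round') else o['tcp_rot'],o['finger_gap'])
E
```

```text
top [0.4211803  0.02223667 1.11944971] 423.24098084462173
scene [-0.31645904  0.66928145  0.63707668] 512.6792955224153
0.1 [ 0.24551684 -0.60110121  0.21762129] [[ 0.926  0.378 -0.001]
 [ 0.378 -0.926  0.002]
 [-0.    -0.002 -1.   ]] 0.09301794672258447
```

View pics/top0.png

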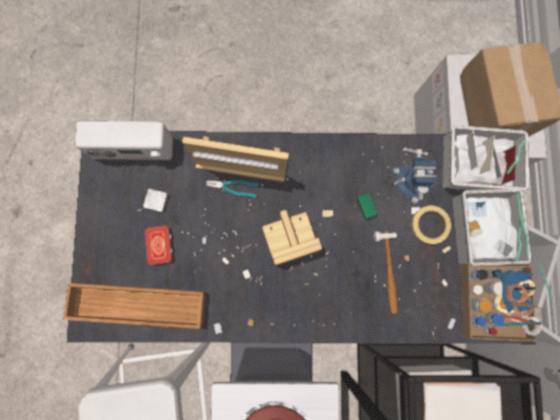

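View pics/scene0.png

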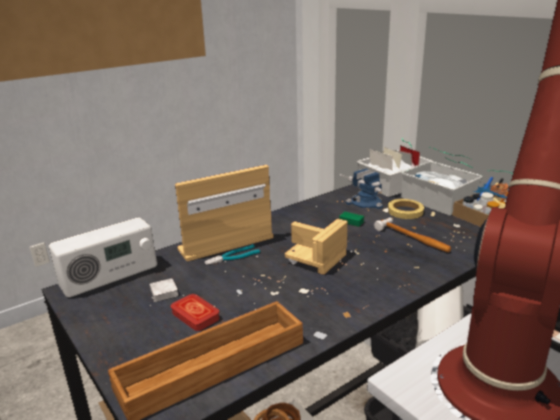

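Top view: up is +x, left is +y. The shelf is at about (292,237), with its fin running from (284,212) to (296,240). The board's top edge runs (184,141)–(287,153), the cleat is at (236,160), and the pliers are at (235,187). The scene view confirms that the shelf lies on its back with its fin up.

```bash
python3 - <<'E'
from h import *
for n,box in(('top',(255,205,330,270)),('scene',(280,215,355,275))):
    W=np.load(n+'0.npy'); u0,v0,u1,v1=box; S=W[v0:v1,u0:u1].reshape(-1,3); S=S[np.isfinite(S[:,0])]
    print(n,'hist z',np.histogram(S[:,2],bins=np.arange(-.01,.1,.01)))
    F=S[(S[:,2]>.078)&(S[:,2]<.095)]
    print(' fin',len(F),np.median(F[:,2]),cv2.minAreaRect(F[:,:2].astype(np.float32)),cv2.boxPoints(cv2.minAreaRect(F[:,:2].astype(np.float32))).round(4).tolist())
    A=S[S[:,2]>.015]; r=cv2.minAreaRect(A[:,:2].astype(np.float32)); print(' all',r,cv2.boxPoints(r).round(4).tolist())
for n,box in(('top',(170,130,300,190)),('scene',(170,160,280,265))):
    W=np.load(n+'0.npy'); u0,v0,u1,v1=box; S=W[v0:v1,u0:u1].reshape(-1,3); S=S[np.isfinite(S[:,0])]
    if n=='top': T=S[(S[:,2]>.192)&(S[:,2]<.21)]
    else: T=S[(S[:,2]>.06)&(S[:,2]<.125)&(S[:,0]>.5)]
    r=cv2.minAreaRect(T[:,:2].astype(np.float32)); print(n,'board',len(T),np.median(T[:,2]),r,cv2.boxPoints(r).round(4).tolist())
    l=cv2.fitLine(T[:,:2].astype(np.float32),cv2.DIST_HUBER,0,.001,.001).ravel(); print(l)
    if n=='top':
        C=S[(S[:,2]>.145)&(S[:,2]<.17)]; r=cv2.minAreaRect(C[:,:2].astype(np.float32)); print('cleat',len(C),np.percentile(C[:,2],[5,50,95]),r)
E
python3 - <<'E'
import cv2
a=cv2.imread('pics/top0.png')
cv2.imwrite('pics/crop0.png',cv2.resize(a[130:275,175:335],(800,725),interpolation=cv2.INTER_CUBIC)[:600*725//600][:, :] if 0 else cv2.resize(a[132:272,175:345],(728,600),interpolation=cv2.INTER_CUBIC))
E
```

```text
top hist z (array([1033, 1843,    7,  523,  579,   15,   10,   24,   35,  439]), array([-0.01,  0.  ,  0.01,  0.02,  0.03,  0.04,  0.05,  0.06,  0.07,
        0.08,  0.09]))
 fin 799 0.08952964691028996 ((0.5212517976760864, -0.034429408609867096), (0.11938555538654327, 0.11924352496862411), 18.70016098022461) [[0.4456000030040741, 0.002899999963119626], [0.4837999939918518, -0.10999999940395355], [0.5968999862670898, -0.07180000096559525], [0.5587000250816345, 0.041200000792741776]]
 all ((0.5208404064178467, -0.034668393433094025), (0.12030728161334991, 0.11940746754407883), 18.557035446166992) [[0.4447999894618988, 0.00279999990016222], [0.4828000068664551, -0.1103999987244606], [0.5968999862670898, -0.07209999859333038], [0.558899998664856, 0.041099999099969864]]
scene hist z (array([1456,  758,  181,  512,  225,  198,  203,  218,  239,  440]), array([-0.01,  0.  ,  0.01,  0.02,  0.03,  0.04,  0.05,  0.06,  0.07,
        0.08,  0.09]))
 fin 539 0.08743520400532424 ((0.5190106630325317, -0.033664271235466), (0.11972005665302277, 0.12409920245409012), 18.701797485351562) [[0.442400
[... 637 characters left out ...]
62], [0.6916999816894531, -0.023399999365210533], [0.7261000275611877, 0.21330000460147858], [0.7106000185012817, 0.21549999713897705]]
[0.14735013 0.9890844  0.7003622  0.09676552]
cleat 737 [0.14848538 0.157129   0.166882  ] ((0.6870675086975098, 0.09783904999494553), (0.23865169286727905, 0.018463049083948135), 81.72649383544922)
scene board 2144 0.09271100219281583 ((0.6946268677711487, 0.09702786803245544), (0.24227340519428253, 0.017609095200896263), 80.069091796875) [[0.6650999784469604, -0.020800000056624413], [0.6823999881744385, -0.023800000548362732], [0.7242000102996826, 0.21480000019073486], [0.7067999839782715, 0.21789999306201935]]
[0.15000665 0.988685   0.69563913 0.1038507 ]
```

View pics/crop0.png

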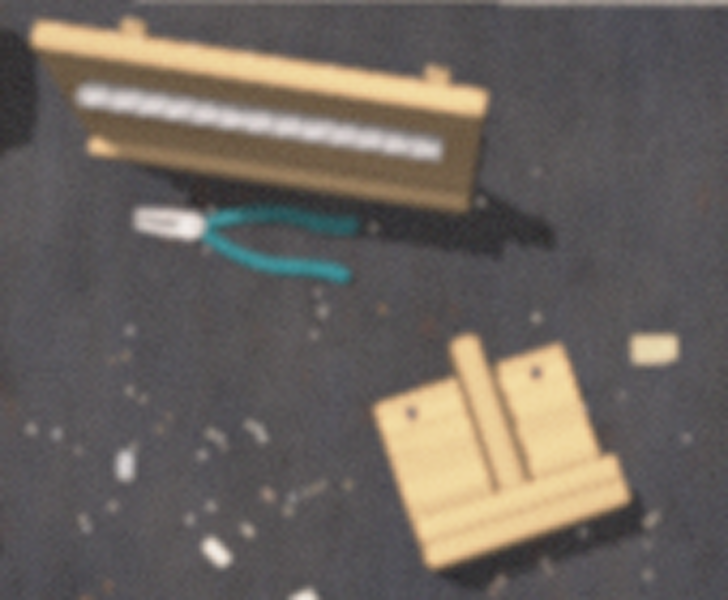

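The crop shows the shelf's top edge, with its two screws, toward the board. The fin runs from (465,340) to (510,485) and the rim is on the robot's side. The shelf's z azimuth is about +18.7° and its fin point is at (0.559, −0.022). The board normal's azimuth is about −8.4°.

Request:
{"api": "drive_tool", "payload": {"commands": [{"fingers": 1,"offset": [0.9,-0.9,0],"roll": 0.7},{"fingers": 1,"offset": [1,-0.95,0],"roll": 0},{"fingers": 1,"offset": [1,-0.95,0],"roll": 0},{"fingers": 1,"offset": [1,-0.95,0],"roll": 0},{"fingers": 1,"offset": [1,-0.95,0],"roll": 0},{"fingers": 1,"offset": [1,-0.95,0],"roll": 0},{"fingers": 1,"offset": [1,-0.95,0],"roll": 0},{"fingers": 1,"offset": [1,-0.95,0],"roll": 0},{"fingers": 1,"offset": [1,-0.95,0],"roll": 0},{"fingers": 1,"offset": [1,-0.95,0],"roll": 0}]}}

```text
t: 0.93
position: [0.3714, -0.357, 0.2183]
tcp_rot: [[0.947, 0.321, -0.001], [0.321, -0.947, 0.001], [-0.0, -0.001, -1.0]]
wrist_force: [1.4, -0.4, -0.3]
finger_gap: 0.0928
grip_force: 0.0
```

Request:
{"api": "drive_tool", "payload": {"commands": [{"fingers": 1,"offset": [1,-0.95,0],"roll": 0},{"fingers": 1,"offset": [1,-0.95,0],"roll": 0},{"fingers": 1,"offset": [1,-0.95,0],"roll": 0},{"fingers": 1,"offset": [1,-0.95,0],"roll": 0},{"fingers": 1,"offset": [1,-0.95,0],"roll": 0},{"fingers": 1,"offset": [1,-0.95,0],"roll": 0},{"fingers": 1,"offset": [1,-0.95,0],"roll": 0},{"fingers": 1,"offset": [1,-0.9,0],"roll": 0},{"fingers": 1,"offset": [0.5,-0.5,0],"roll": 0},{"fingers": 1,"offset": [0,0,0],"roll": 0}]}}

```text
t: 1.77
position: [0.4821, -0.147, 0.2184]
tcp_rot: [[0.945, 0.328, 0.0], [0.328, -0.945, 0.003], [0.001, -0.002, -1.0]]
wrist_force: [0.2, -0.4, -0.8]
finger_gap: 0.093
grip_force: 0.0
```

Request:
{"api": "drive_tool", "payload": {"commands": [{"fingers": 1,"offset": [0.95,-0.78,0],"roll": 0},{"fingers": 1,"offset": [0.95,-0.78,0],"roll": 0},{"fingers": 1,"offset": [0.95,-0.78,0],"roll": 0},{"fingers": 1,"offset": [0.95,-0.78,0],"roll": 0},{"fingers": 1,"offset": [0.95,-0.78,0],"roll": 0.1},{"fingers": 1,"offset": [0.95,-0.78,0.6],"roll": 0},{"fingers": 1,"offset": [0,0,1],"roll": 0},{"fingers": 1,"offset": [0,0,1],"roll": 0},{"fingers": 1,"offset": [0,0,1],"roll": 0},{"fingers": 1,"offset": [0,0,0],"roll": 0}]}}

```text
t: 2.6
position: [0.5552, -0.0282, 0.1427]
tcp_rot: [[0.95, 0.311, -0.009], [0.311, -0.95, -0.001], [-0.009, -0.002, -1.0]]
wrist_force: [-0.9, -0.5, -0.4]
finger_gap: 0.0933
grip_force: 0.0
```

Run:
```python
from h import *
c=cap('wrist','w1.png'); W=world(c); np.save('w1.npy',W)
S=W.reshape(-1,3); S=S[np.isfinite(S[:,0])&(abs(S[:,2]-.083)<.004)]; print(len(S))
print(cv2.minAreaRect(S[:,:2].astype(np.float32)))
o=manip.get_obs();print(o['t'],o['position'],o['tcp_rot'],o['q'])
```

```text
3558
((0.5739911794662476, -0.049679726362228394), (0.11133561283349991, 0.21019107103347778), 87.57745361328125)
2.65 [ 0.55662069 -0.02809362  0.14473273] [[ 9.50433823e-01  3.10872483e-01 -5.81787920e-03]
 [ 3.10872374e-01 -9.50451194e-01 -9.46067306e-04]
 [-5.82371653e-03 -9.09443550e-04 -9.99982628e-01]] [ 0.0655919   0.55948373 -0.08438186  1.78036521  0.06304816  0.8101686
 -1.30441224]
```

View pics/w1.png

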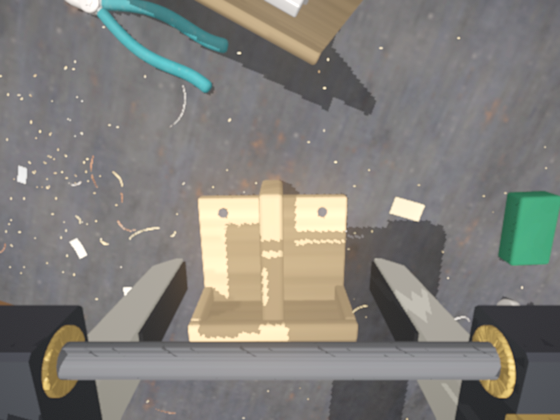

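The wrist view shows the fin at u 260–283, v 183–320, centred between the fingers and well aligned. The fin's top end is at (272,183).

Run:
```python
from h import *
W=np.load('w1.npy')
S=W[180:318,255:290].reshape(-1,3); S=S[S[:,2]>.068]
print(len(S),np.percentile(S[:,2],[5,50,95]))
r=cv2.minAreaRect(S[:,:2].astype(np.float32)); print(r,cv2.boxPoints(r).round(4).tolist())
```

```text
2935 [0.079128   0.08162965 0.08290976]
((0.5356748104095459, -0.030773645266890526), (0.0922294408082962, 0.015998030081391335), 18.7303524017334) [[0.4893999993801117, -0.03799999877810478], [0.49459999799728394, -0.053199999034404755], [0.5819000005722046, -0.023499999195337296], [0.5767999887466431, -0.00839999970048666]]
```

Request:
{"api": "drive_tool", "payload": {"commands": [{"fingers": 1,"offset": [0.27,-0.21,0.2],"roll": -0.1},{"fingers": 1,"offset": [0,0,0.9],"roll": 0},{"fingers": 0.6,"offset": [0,0,0.9],"roll": 0},{"fingers": 0.6,"offset": [0,0,0.9],"roll": 0},{"fingers": 0.6,"offset": [0,0,0.9],"roll": 0},{"fingers": 0.6,"offset": [0,0,0.9],"roll": 0},{"fingers": 0.4,"offset": [0,0,0.1],"roll": 0},{"fingers": 0,"offset": [0,0,0],"roll": 0},{"fingers": 0,"offset": [0,0,0],"roll": 0},{"fingers": 0,"offset": [0,0,0],"roll": 0}]}}

```text
t: 3.48
position: [0.5639, -0.0207, 0.0523]
tcp_rot: [[0.947, 0.321, 0.003], [0.321, -0.947, 0.0], [0.003, 0.001, -1.0]]
wrist_force: [0.1, 0.2, 0.1]
finger_gap: 0.0441
grip_force: 0.0
```

Request:
{"api": "drive_tool", "payload": {"commands": [{"fingers": 0,"offset": [0,0,0],"roll": 0},{"fingers": 0,"offset": [0,0,0],"roll": 0},{"fingers": 0,"offset": [0,0,0],"roll": 0},{"fingers": 0,"offset": [0,0,-0.3],"roll": 0},{"fingers": 0,"offset": [0,0,-0.3],"roll": 0},{"fingers": 0,"offset": [0,0,-0.3],"roll": 0},{"fingers": 0,"offset": [0,0,-0.3],"roll": 0},{"fingers": 0,"offset": [0,0,-0.3],"roll": 0},{"fingers": 0,"offset": [0,0,0],"roll": 0},{"fingers": 0,"offset": [0,0,0],"roll": 0}]}}

```text
t: 4.32
position: [0.5628, -0.0206, 0.0811]
tcp_rot: [[0.947, 0.321, 0.001], [0.321, -0.947, 0.0], [0.001, 0.0, -1.0]]
wrist_force: [0.8, 0.3, -3.2]
finger_gap: 0.0159
grip_force: 30.0
```

Run:
```python
from h import *
c=cap('scene','s2.png'); np.save('s2.npy',world(c))
import cv2
a=cv2.imread('pics/s2.png'); cv2.imwrite('pics/s2c.png',cv2.resize(a[170:300,250:410],None,fx=4.5,fy=4.5,interpolation=cv2.INTER_CUBIC))
```

```text
(no output)
```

View pics/s2c.png

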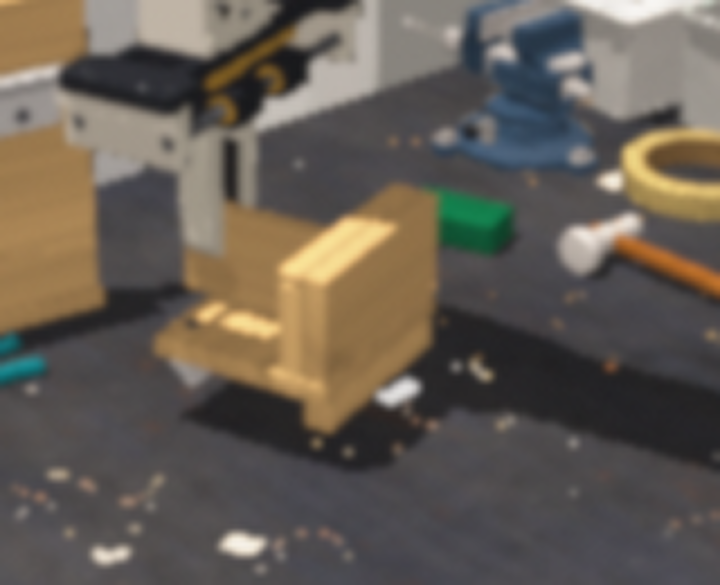

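The shelf is held by the fin and its spacer corner hangs near (320,430) in the crop. The underside face still looks nearly vertical. I'll measure its tilt.

```bash
cat >> h.py <<'E'
def plane(W,u0,v0,u1,v1):
    S=W[v0:v1,u0:u1].reshape(-1,3); S=S[np.isfinite(S[:,0])]; c=np.median(S,0)
    for _ in range(5):
        m=S.mean(0); n=np.linalg.svd(S-m)[2][2]; d=abs((S-m)@n); S=S[d<max(.002,np.median(d)*2)]
    return m,n,len(S),np.std((S-m)@n)
E
python3 - <<'E'
from h import *
W=np.load('s2.npy'); m,n,k,s=plane(W,325,224,343,246); print(m,n,k,s,'elev deg',np.degrees(np.arcsin(n[2])))
W=np.load('scene0.npy'); m,n,k,s=plane(W,325,234,343,254); print(m,n,k,s,'elev deg',np.degrees(np.arcsin(n[2])))
E
```

```text
[ 0.46448349 -0.05052545  0.07787941] [ 0.94653094  0.32234567 -0.01313226] 340 0.0007523621958882016 elev deg -0.7524449547052124
[ 0.46256104 -0.04843992  0.05716691] [ 0.94588242  0.32429871 -0.01169623] 321 0.0008584574712449603 elev deg -0.6701598114493466
```

The shelf did not pivot at all, because the full-pad grip holds it rigid. I'll set it back and regrip only at the fin's top corner so it can swing under gravity.

Request:
{"api": "drive_tool", "payload": {"commands": [{"fingers": 0,"offset": [0,0,0.4],"roll": 0},{"fingers": 0,"offset": [0,0,0.4],"roll": 0},{"fingers": 0,"offset": [0,0,0.4],"roll": 0},{"fingers": 0,"offset": [0,0,0.2],"roll": 0},{"fingers": 0,"offset": [0,0,0.1],"roll": 0},{"fingers": 0,"offset": [0,0,0],"roll": 0},{"fingers": 0.4,"offset": [0,0,0],"roll": 0},{"fingers": 0.4,"offset": [0,0,0],"roll": 0},{"fingers": 0.4,"offset": [0,0,0],"roll": 0},{"fingers": 0.4,"offset": [0,0,0],"roll": 0}]}}

```text
t: 5.2
position: [0.5617, -0.0209, 0.0498]
tcp_rot: [[0.947, 0.321, -0.002], [0.321, -0.947, -0.0], [-0.002, -0.0, -1.0]]
wrist_force: [-0.2, -0.6, 0.1]
finger_gap: 0.0356
grip_force: 0.0
```

Request:
{"api": "drive_tool", "payload": {"commands": [{"fingers": 0.4,"offset": [0,0,-0.65],"roll": 0},{"fingers": 0.4,"offset": [0.5,0,-0.6],"roll": 0},{"fingers": 0.4,"offset": [0.54,0,0],"roll": 0},{"fingers": 0.4,"offset": [0,0,0],"roll": 0},{"fingers": 0,"offset": [0,0,0],"roll": 0},{"fingers": 0,"offset": [0,0,0],"roll": 0},{"fingers": 0,"offset": [0,0,0],"roll": 0},{"fingers": 0,"offset": [0,0,0],"roll": 0},{"fingers": 0,"offset": [0,0,0],"roll": 0},{"fingers": 0,"offset": [0,0,0],"roll": 0}]}}

```text
t: 6.03
position: [0.5812, -0.0143, 0.0752]
tcp_rot: [[0.947, 0.321, -0.002], [0.321, -0.947, -0.0], [-0.002, -0.0, -1.0]]
wrist_force: [-1.6, -0.6, -1.3]
finger_gap: 0.0151
grip_force: 30.0
```

Request:
{"api": "drive_tool", "payload": {"commands": [{"fingers": 0,"offset": [0,0,-0.3],"roll": 0},{"fingers": 0,"offset": [0,0,-0.3],"roll": 0},{"fingers": 0,"offset": [0,0,-0.3],"roll": 0},{"fingers": 0,"offset": [0,0,-0.3],"roll": 0},{"fingers": 0,"offset": [0,0,-0.3],"roll": 0},{"fingers": 0,"offset": [0,0,0],"roll": 0},{"fingers": 0,"offset": [0,0,0],"roll": 0},{"fingers": 0,"offset": [0,0,0],"roll": 0},{"fingers": 0,"offset": [0,0,0],"roll": 0},{"fingers": 0,"offset": [0,0,0],"roll": 0}]}}

```text
t: 6.87
position: [0.5844, -0.0134, 0.1066]
tcp_rot: [[0.947, 0.321, 0.005], [0.321, -0.947, 0.001], [0.005, 0.001, -1.0]]
wrist_force: [2.9, 1.1, 2.9]
finger_gap: 0.0148
grip_force: 30.0
```

Run:
```python
from h import *
c=cap('scene','s3.png'); W=world(c); np.save('s3.npy',W)
m,n,k,s=plane(W,325,226,343,248); print(m,n,k,s,'elev deg',np.degrees(np.arcsin(n[2])))
```

```text
[ 0.48434921 -0.06133863  0.05600242] [-0.90345601 -0.32664615 -0.27761399] 191 0.000649288619970339 elev deg -16.117851778207452
```

Request:
{"api": "drive_tool", "payload": {"commands": [{"fingers": 0,"offset": [-0.1,0,-0.4],"roll": 0},{"fingers": 0,"offset": [-0.1,0,-0.4],"roll": 0},{"fingers": 0,"offset": [-0.1,0,-0.4],"roll": 0},{"fingers": 0,"offset": [-0.1,0,-0.4],"roll": 0},{"fingers": 0,"offset": [-0.1,0,-0.4],"roll": 0},{"fingers": 0,"offset": [0,0,0],"roll": 0},{"fingers": 0,"offset": [0,0,0],"roll": 0},{"fingers": 0,"offset": [0,0,0],"roll": 0},{"fingers": 0,"offset": [0,0,0],"roll": 0},{"fingers": 0,"offset": [0,0,0],"roll": 0}]}}

```text
t: 7.75
position: [0.5723, -0.0171, 0.1451]
tcp_rot: [[0.947, 0.321, -0.001], [0.321, -0.947, 0.0], [-0.001, -0.0, -1.0]]
wrist_force: [-0.4, 1.0, -2.7]
finger_gap: 0.0149
grip_force: 30.0
```

Run:
```python
from h import *
c=cap('scene','s4.png'); W=world(c); np.save('s4.npy',W)
a=cv2.imread('pics/s4.png'); cv2.imwrite('pics/s4c.png',cv2.resize(a[170:300,250:410],None,fx=4.5,fy=4.5,interpolation=cv2.INTER_CUBIC))
```

```text
(no output)
```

View pics/s4c.png

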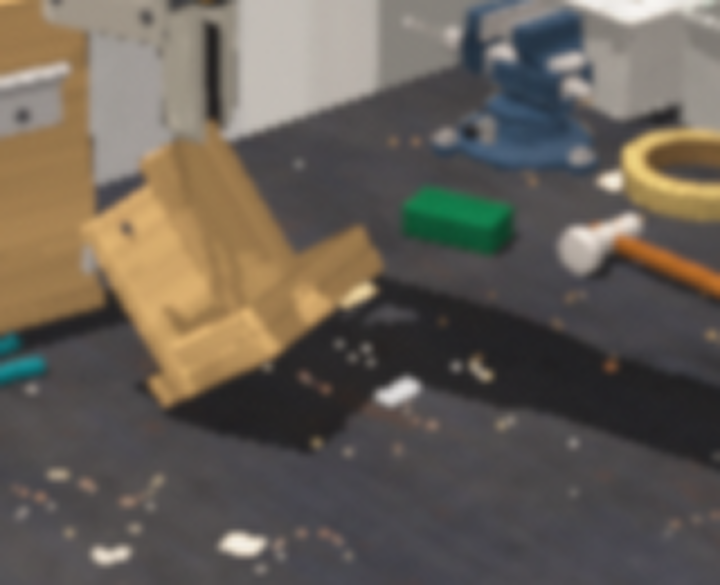

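The crop shows the shelf swung down from its fin corner, with its top leaning toward the board. The rear lower edge (165,400) is just above the bench. I'll measure the tilt and clearance.

Run:
```python
from h import *
W=np.load('s4.npy')
m,n,k,s=plane(W,276,216,290,236); print(m,n,k,s,'tilt',np.degrees(np.arcsin(abs(n[2]))))
m,n,k,s=plane(W,290,243,306,250); print(m,n,k,s,'front rim face tilt',np.degrees(np.arcsin(abs(n[2]))))
S=W[230:265,278:340].reshape(-1,3);S=S[(S[:,2]>.004)&(S[:,2]<.02)]; print(S.mean(0),S[:,2].min(),len(S))
print(manip.get_obs()['position'])
```

```text
[0.57184347 0.01870437 0.08433306] [ 0.76530662  0.23019925 -0.60109407] 185 0.0010148266787972987 tilt 36.948295067311975
[0.51193245 0.02319054 0.05651412] [0.3701122  0.31416735 0.87425158] 83 0.0031304964445208073 front rim face tilt 60.956524203707424
[0.54075569 0.02549602 0.01465038] 0.005195935835393119 19
[ 0.57241578 -0.01715317  0.14515784]
```

Tilt is 37° with the edge about 6 mm up. I'll lower it, draw it back a little, and release so it settles on its base.

Request:
{"api": "drive_tool", "payload": {"commands": [{"fingers": 0,"offset": [0,0,0.15],"roll": 0},{"fingers": 0,"offset": [0,0,0.15],"roll": 0},{"fingers": 0,"offset": [-0.3,0,0],"roll": 0},{"fingers": 0,"offset": [-0.3,0,0],"roll": 0},{"fingers": 0,"offset": [-0.3,0,0.03],"roll": 0},{"fingers": 0,"offset": [-0.3,0,0.03],"roll": 0},{"fingers": 0,"offset": [-0.3,0,0.06],"roll": 0},{"fingers": 0,"offset": [-0.3,0,0.1],"roll": 0},{"fingers": 0,"offset": [-0.3,0,0.1],"roll": 0},{"fingers": 0,"offset": [0,0,0],"roll": 0}]}}

```text
t: 8.63
position: [0.5358, -0.0301, 0.1377]
tcp_rot: [[0.947, 0.321, 0.01], [0.321, -0.947, 0.001], [0.009, 0.002, -1.0]]
wrist_force: [-1.0, 1.9, 15.1]
finger_gap: 0.0155
grip_force: 30.0
```

Run:
```python
from h import *
c=cap('scene','s5.png'); W=world(c); np.save('s5.npy',W)
for b in((268,216,284,236),(262,214,276,234),(276,216,290,236)):
    m,n,k,s=plane(W,*b); print(m,n,k,s,'tilt',np.degrees(np.arcsin(abs(n[2]))))
a=cv2.imread('pics/s5.png'); cv2.imwrite('pics/s5c.png',cv2.resize(a[170:300,250:410],None,fx=4.5,fy=4.5,interpolation=cv2.INTER_CUBIC))
```

```text
[ 0.68633851 -0.04543767  0.01933105] [-0.6251153  -0.51835266 -0.58355924] 184 0.004863985509348167 tilt 35.70127205767779
[ 0.70494256 -0.03585299  0.02350852] [ 0.58349876  0.75558283 -0.29769748] 162 0.0029724775748849407 tilt 17.319360830026497
[ 0.63656347 -0.02627595  0.04512997] [0.63398905 0.63401465 0.44281295] 141 0.002891158166499319 tilt 26.28349688675355
```

View pics/s5c.png

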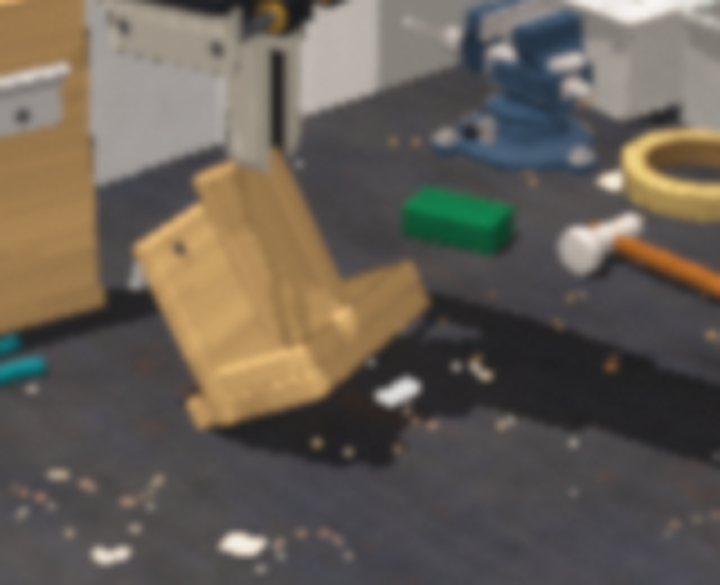

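The shelf leans about 30° with its rear edge on the bench at crop (200,425). I'll release it now, then rise a little.

Request:
{"api": "drive_tool", "payload": {"commands": [{"fingers": 1,"offset": [0,0,0],"roll": 0},{"fingers": 1,"offset": [0,0,0],"roll": 0},{"fingers": 1,"offset": [0,0,0],"roll": 0},{"fingers": 1,"offset": [0,0,-0.3],"roll": 0},{"fingers": 1,"offset": [0,0,-0.6],"roll": 0},{"fingers": 1,"offset": [0,0,-0.8],"roll": 0},{"fingers": 1,"offset": [0,0,-0.8],"roll": 0},{"fingers": 1,"offset": [0,0,0],"roll": 0},{"fingers": 1,"offset": [0,0,0],"roll": 0},{"fingers": 1,"offset": [0,0,0],"roll": 0}]}}

```text
t: 9.52
position: [0.5322, -0.0307, 0.1825]
tcp_rot: [[0.947, 0.321, -0.002], [0.321, -0.947, 0.0], [-0.002, -0.001, -1.0]]
wrist_force: [0.1, 0.0, -0.0]
finger_gap: 0.0774
grip_force: 0.0
```

Run:
```python
from h import *
for n in('scene','top','wrist'):
    c=cap(n,n+'6.png'); np.save(n+'6.npy',world(c))
a=cv2.imread('pics/scene6.png')[150:310,230:410]; b=cv2.imread('pics/wrist6.png')
cv2.imwrite('pics/m6.png',np.hstack([cv2.resize(a,(394,350)),cv2.resize(b,(406,350))]))
for n in('scene','top','wrist'):
    W=np.load(n+'6.npy'); S=W.reshape(-1,3); S=S[(abs(S[:,0]-.52)<.1)&(abs(S[:,1]+.03)<.1)]
    T=S[(S[:,2]>.095)&(S[:,2]<.128)]
    if len(T)>20:
        F=T[T[:,2]>.112]; print(n,len(T),len(F),np.percentile(T[:,2],[5,50,95]))
        if len(F)>10: r=cv2.minAreaRect(F[:,:2].astype(np.float32)); print(r,cv2.boxPoints(r).round(4).tolist())
        B=T[T[:,2]<.110]
        if len(B)>10: r=cv2.minAreaRect(B[:,:2].astype(np.float32)); print('back',r,cv2.boxPoints(r).round(4).tolist())
print(manip.get_obs()['position'])
```

```text
scene 407 117 [0.09656202 0.10453534 0.11943933]
((0.48512008786201477, -0.0455082431435585), (0.05313841998577118, 0.019857749342918396), 17.662033081054688) [[0.45680001378059387, -0.04410000145435333], [0.462799996137619, -0.06300000101327896], [0.5134000182151794, -0.04690000042319298], [0.5073999762535095, -0.02800000086426735]]
back ((0.5145021080970764, -0.03502834588289261), (0.08983518183231354, 0.08865369111299515), 63.398895263671875) [[0.454800009727478, -0.05530000105500221], [0.5339999794960022, -0.0949999988079071], [0.5741999745368958, -0.014700000174343586], [0.4950000047683716, 0.02500000037252903]]
wrist 6084 1536 [0.09618026 0.10434517 0.1199294 ]
((0.4878460168838501, -0.047233205288648605), (0.05350899323821068, 0.01592937484383583), 19.139169692993164) [[0.46000000834465027, -0.048500001430511475], [0.4652000069618225, -0.06350000202655792], [0.5156999826431274, -0.04600000008940697], [0.5105000138282776, -0.030899999663233757]]
back ((0.5212235450744629, -0.036027003079652786), (0.024033915251493454, 0.12005811929702759), 18.743982315063477) [[0.49059998989105225, 0.017000000923871994], [0.5291000008583069, -0.09669999778270721], [0.5519000291824341, -0.08900000154972076], [0.5133000016212463, 0.024700000882148743]]
[ 0.5322098  -0.03067938  0.18219439]
```

View pics/m6.png

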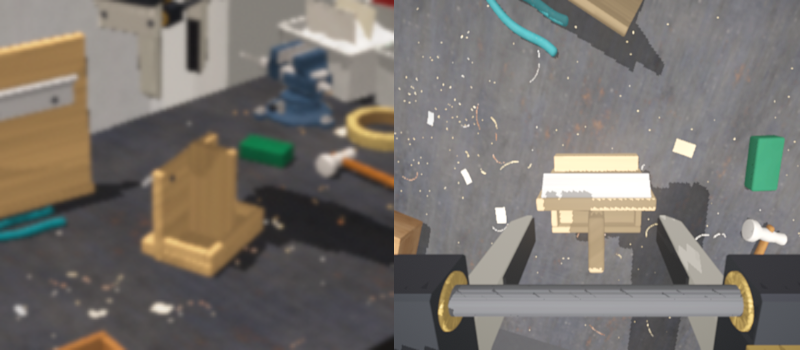

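The shelf stands upright on its base. In the wrist half its fin runs (596,210)–(596,270), and the fin top is at z = 0.120. I'll regrip the fin's front top corner so it swings to a tipped hang.

Request:
{"api": "drive_tool", "payload": {"commands": [{"fingers": 0.6,"offset": [-0.7,0.08,0],"roll": 0},{"fingers": 0.6,"offset": [-0.8,0,0],"roll": 0},{"fingers": 0.6,"offset": [-0.8,0,0],"roll": 0},{"fingers": 0.6,"offset": [-0.8,0,0],"roll": 0},{"fingers": 0.6,"offset": [-0.5,0,0.5],"roll": 0},{"fingers": 0.6,"offset": [-0.25,0,0.6],"roll": 0},{"fingers": 0.6,"offset": [0,0,0.8],"roll": 0},{"fingers": 0.5,"offset": [0,0,0.5],"roll": 0},{"fingers": 0.5,"offset": [0,0,0],"roll": 0},{"fingers": 0.5,"offset": [0,0,0],"roll": 0}]}}

```text
t: 10.5
position: [0.46, -0.0568, 0.1346]
tcp_rot: [[0.947, 0.321, -0.002], [0.321, -0.947, 0.0], [-0.002, -0.001, -1.0]]
wrist_force: [0.6, -0.1, 0.0]
finger_gap: 0.0466
grip_force: 0.0
```

Run:
```python
from h import *
o=manip.get_obs(); p=np.array(o['position']);print(o['t'],p,o['finger_gap'])
d=np.array([.4598,-.0570,.1145])-p; print('units',np.array(o['tcp_rot']).T@d/.02)
```

```text
10.5 [ 0.46004207 -0.05683068  0.13462608] 0.04664249554927412
units [-0.0123086   0.005062    1.00632437]
```

Before lowering I know the overlap is about 4.5 mm and the depth 5.5 mm. I'll lower, close and lift.

Request:
{"api": "drive_tool", "payload": {"commands": [{"fingers": 0.5,"offset": [0,0,0.5],"roll": 0},{"fingers": 0.5,"offset": [0,0,0.5],"roll": 0},{"fingers": 0.4,"offset": [0,0,0],"roll": 0},{"fingers": 0,"offset": [0,0,0],"roll": 0},{"fingers": 0,"offset": [0,0,0],"roll": 0},{"fingers": 0,"offset": [0,0,0],"roll": 0},{"fingers": 0,"offset": [0,0,0],"roll": 0},{"fingers": 0,"offset": [0,0,0],"roll": 0},{"fingers": 0,"offset": [0,0,0],"roll": 0},{"fingers": 0,"offset": [0,0,0],"roll": 0}]}}

```text
t: 11.33
position: [0.4607, -0.0566, 0.1158]
tcp_rot: [[0.947, 0.321, 0.0], [0.321, -0.947, 0.0], [0.001, -0.0, -1.0]]
wrist_force: [-1.6, 1.4, 4.4]
finger_gap: 0.0144
grip_force: 30.0
```

Request:
{"api": "drive_tool", "payload": {"commands": [{"fingers": 0,"offset": [0,0,-0.3],"roll": 0},{"fingers": 0,"offset": [0,0,-0.6],"roll": 0},{"fingers": 0,"offset": [0,0,-0.8],"roll": 0},{"fingers": 0,"offset": [0,0,-0.8],"roll": 0},{"fingers": 0,"offset": [0,0,-0.8],"roll": 0},{"fingers": 0,"offset": [0,0,-0.6],"roll": 0},{"fingers": 0,"offset": [0,0,-0.3],"roll": 0},{"fingers": 0,"offset": [0,0,0],"roll": 0},{"fingers": 0,"offset": [0,0,0],"roll": 0},{"fingers": 0,"offset": [0,0,0],"roll": 0}]}}

```text
t: 12.17
position: [0.4593, -0.057, 0.1982]
tcp_rot: [[0.947, 0.321, -0.003], [0.321, -0.947, 0.0], [-0.003, -0.001, -1.0]]
wrist_force: [-0.9, 0.4, -3.8]
finger_gap: 0.0143
grip_force: 30.0
```

Run:
```python
from h import *
c=cap('scene','s7.png'); W=world(c); np.save('s7.npy',W)
a=cv2.imread('pics/s7.png'); cv2.imwrite('pics/s7c.png',cv2.resize(a[150:300,250:420],None,fx=3,fy=3,interpolation=cv2.INTER_CUBIC))
```

View pics/s7c.png

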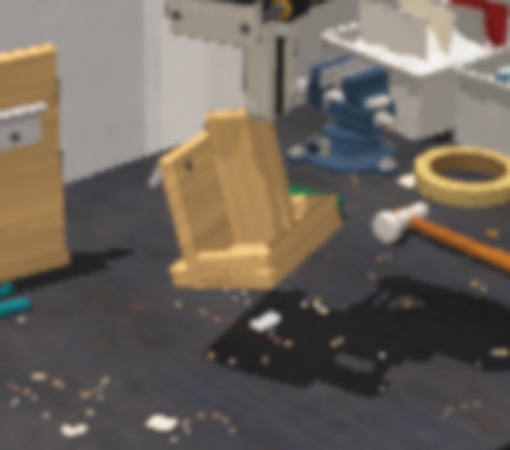

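The shelf hangs tipped from the fin's top-front corner, with its top leaning toward the board. Its back plate's front face is at crop (185,210). I'll measure the tilt and the strip position.

Run:
```python
from h import *
W=np.load('s7.npy')
m,n,k,s=plane(W,309,207,316,232); print(m,n,k,s,'tilt',np.degrees(np.arcsin(abs(n[2]))))
m,n,k,s=plane(W,322,192,332,225); print('fin face',m,n,k,s)
m,n,k,s=plane(W,309,238,338,244); print('side rim',m,n,k,s)
c=cap('wrist','w7.png'); W=world(c); np.save('w7.npy',W); o=manip.get_obs(); p=np.array(o['position'])
S=W.reshape(-1,3); S=S[np.isfinite(S[:,0])&(S[:,2]>.06)&(S[:,2]<.21)&(S[:,0]<.62)&(S[:,0]>.42)&(abs(S[:,1])<.15)]
a=np.array([.947,.321]); q=S[:,:2]-p[:2]; A=q@a; L=q@[.321,-.947]
# profile of fin (|L|<6mm) and of plate (20<|L|<50)
for nm,M in(('fin',abs(L)<6e-3),('plate',(abs(L)>.02)&(abs(L)<.05))):
    print(nm)
    for z0 in np.arange(.06,.21,.01):
        k=M&(abs(S[:,2]-z0)<.005)
        if k.sum()>8: print(round(z0,3),k.sum(),np.percentile(A[k],[2,50,98]).round(4))
print(p)
```

```text
[0.48069657 0.00278592 0.13109259] [0.63044681 0.77620068 0.00702309] 175 0.004496244038725595 tilt 0.4023968351403955
fin face [ 0.48059968 -0.04130291  0.14627214] [ 0.37428094 -0.9273113  -0.00274335] 222 0.0009497490113838052
side rim [0.44508728 0.00049757 0.09039565] [-0.33518227  0.91792123 -0.21230511] 118 0.0010577118203803234
fin
0.15 190 [0.0667 0.0692 0.0713]
0.16 256 [0.0614 0.064  0.0668]
0.17 489 [0.0508 0.0562 0.0612]
0.19 1257 [0.0267 0.0405 0.0521]
0.2 1283 [0.0026 0.0154 0.0292]
plate
0.08 35 [0.0219 0.0228 0.0243]
0.09 3257 [-0.0089  0.0082  0.0244]
0.1 1949 [-0.0258 -0.0169  0.0277]
0.11 712 [-0.0292 -0.024   0.0322]
0.12 327 [-0.0294 -0.0257  0.0347]
0.13 133 [0.0346 0.0365 0.0384]
0.14 140 [0.038  0.0397 0.0413]
0.15 1057 [0.0417 0.0688 0.0718]
0.16 1476 [0.0437 0.0638 0.0673]
0.17 3083 [0.0467 0.0549 0.0616]
[ 0.45944302 -0.0569616   0.19818845]
```

Tilt is about 16–17° and the strip centre is about 63 mm ahead of the TCP and 42 mm below it. I'll turn square to the board while rising, then carry the shelf over to it.

Request:
{"api": "drive_tool", "payload": {"commands": [{"fingers": 0,"offset": [0,0,-0.2],"roll": 0.2},{"fingers": 0,"offset": [0,0,-0.3],"roll": 0.5},{"fingers": 0,"offset": [0,0,-0.3],"roll": 0.7},{"fingers": 0,"offset": [0,0,-0.3],"roll": 0.8},{"fingers": 0,"offset": [0,0,-0.3],"roll": 0.8},{"fingers": 0,"offset": [0,0,-0.3],"roll": 0.8},{"fingers": 0,"offset": [0,0,-0.3],"roll": 0.7},{"fingers": 0,"offset": [0,0,-0.3],"roll": 0.5},{"fingers": 0,"offset": [0,0,-0.3],"roll": 0.3},{"fingers": 0,"offset": [0,0,-0.2],"roll": 0.1}]}}

```text
t: 13.1
position: [0.4607, -0.0568, 0.2558]
tcp_rot: [[0.989, -0.145, 0.0], [-0.145, -0.989, 0.0], [0.0, -0.0, -1.0]]
wrist_force: [0.5, 0.2, -4.0]
finger_gap: 0.0139
grip_force: 30.0
```

Request:
{"api": "drive_tool", "payload": {"commands": [{"fingers": 0,"offset": [0.1,-0.2,0],"roll": 0},{"fingers": 0,"offset": [0.2,-0.4,0],"roll": 0},{"fingers": 0,"offset": [0.2,-0.6,0],"roll": 0},{"fingers": 0,"offset": [0.2,-0.6,0],"roll": 0},{"fingers": 0,"offset": [0.2,-0.6,0],"roll": 0},{"fingers": 0,"offset": [0.2,-0.6,0],"roll": 0},{"fingers": 0,"offset": [0.2,-0.6,0],"roll": 0},{"fingers": 0,"offset": [0.2,-0.6,0],"roll": 0},{"fingers": 0,"offset": [0.2,-0.6,0],"roll": 0},{"fingers": 0,"offset": [0.2,-0.6,0],"roll": 0}]}}

```text
t: 13.93
position: [0.5142, 0.0458, 0.2551]
tcp_rot: [[0.99, -0.144, -0.0], [-0.144, -0.99, 0.0], [-0.0, -0.0, -1.0]]
wrist_force: [-0.0, -0.5, -3.2]
finger_gap: 0.0141
grip_force: 30.0
```

Request:
{"api": "drive_tool", "payload": {"commands": [{"fingers": 0,"offset": [0.2,-0.6,0],"roll": 0},{"fingers": 0,"offset": [0.2,-0.6,0],"roll": 0},{"fingers": 0,"offset": [0.2,-0.6,0],"roll": 0},{"fingers": 0,"offset": [0.2,-0.6,0],"roll": 0},{"fingers": 0,"offset": [0.2,-0.6,0],"roll": 0},{"fingers": 0,"offset": [0.2,-0.5,0],"roll": 0},{"fingers": 0,"offset": [0.2,-0.3,0],"roll": 0},{"fingers": 0,"offset": [0.2,-0.1,0],"roll": 0},{"fingers": 0,"offset": [0.1,0,0],"roll": 0},{"fingers": 0,"offset": [0,0,0],"roll": 0}]}}

```text
t: 14.77
position: [0.5591, 0.1157, 0.2551]
tcp_rot: [[0.989, -0.145, 0.0], [-0.145, -0.989, -0.001], [0.0, 0.001, -1.0]]
wrist_force: [0.2, -0.3, -4.0]
finger_gap: 0.014
grip_force: 30.0
```

```bash
cat > meas.py <<'E'
from h import *
import sys
tag=sys.argv[1]
o=manip.get_obs(); p=np.array(o['position']); R=np.array(o['tcp_rot']); print(o['t'],p.round(4),'az',np.degrees(np.arctan2(R[1,0],R[0,0])).round(2),np.array(o['wrist_force']).round(1),o['finger_gap'])
th=np.radians(8.4); bx=np.array([np.cos(th),-np.sin(th)]); by=np.array([np.sin(th),np.cos(th)]); B=np.array([.6946,.097])
print('TCP board frame',(p[:2]-B)@bx,(p[:2]-B)@by)
for n in('scene','wrist','top'):
    c=cap(n,n+tag+'.png'); W=world(c); np.save(n+tag+'.npy',W)
    S=W.reshape(-1,3); S=S[np.isfinite(S[:,0])]; X=(S[:,:2]-B)@bx; Y=(S[:,:2]-B)@by; Z=S[:,2]
    k=(abs(X)<.012)&(abs(Y)<.115)&(((Z>.02)&(Z<.14))|((Z>.172)&(Z<.195))) # board face
    if n=='top': k=(abs(X-.007)<.012)&(abs(Y)<.13)&(abs(Z-.2)<.008)
    if k.sum()>50: f=np.polyfit(Y[k],X[k],1); f=np.polyfit(Y[k][abs(X[k]-np.polyval(f,Y[k]))<.003],X[k][abs(X[k]-np.polyval(f,Y[k]))<.003],1); print(n,'board face slope deg',np.degrees(f[0]).round(2),'X0 mm',(f[1]*1e3).round(2),k.sum(),'Y range',np.percentile(Y[k],[.5,99.5]).round(4))
    k=(X>-.03)&(X<-.004)&(abs(Y)<.11)&(Z>.150)&(Z<.172)
    if k.sum()>20: print(n,'cleat/strip X,Z pct',np.percentile(X[k],[2,50,98]).round(4),np.percentile(Z[k],[50,98]).round(4))
    y0=(p[:2]-B)@by; a=(p[:2]-B)@bx; L=Y-y0; A=X-a; k=(abs(L)<6.5e-3)&(A>.008)&(A<.048)&(abs(Z-p[2])<.03)
    if n!='scene' and k.sum()>50:
        f=np.polyfit(A[k],Z[k],1); r=abs(Z[k]-np.polyval(f,A[k]))<.003; f=np.polyfit(A[k][r],Z[k][r],1); print(n,'fin top tilt',np.degrees(np.arctan(-f[0])).round(2),'z at A=0 rel TCP mm',((f[1]-p[2])*1e3).round(1),r.sum())
        for lo in(-1,1):
            k=(L*lo>.02)&(L*lo<.05)&(abs(Z-p[2]+.03)<.03)&(A>.02)&(A<.09); j=k&(Z>Z[k].max()-.006) if k.any() else k
            if j.any(): print('  plate top side',lo,'A',np.percentile(A[j],[5,50,95]).round(4),'Z',np.percentile(Z[j],[50,95]).round(4))
E
python3 meas.py 8
```

```text
14.7667 [0.5591 0.1157 0.2551] az -8.36 [ 0.2 -0.3 -4. ] 0.0140147977532528
TCP board frame -0.13677841786281178 -0.00128779771855397
scene board face slope deg 0.11 X0 mm -0.1 2606 Y range [-0.114   0.1146]
scene cleat/strip X,Z pct [-0.0198 -0.0136 -0.0043] [0.1565 0.1659]
wrist board face slope deg 0.2 X0 mm 0.8 5619 Y range [-0.1143  0.1144]
wrist cleat/strip X,Z pct [-0.015  -0.0104 -0.0045] [0.1571 0.1601]
wrist fin top tilt 10.7 z at A=0 rel TCP mm 4.3 2185
  plate top side -1 A [0.0523 0.0576 0.063 ] Z [0.2334 0.2347]
  plate top side 1 A [0.0513 0.0569 0.062 ] Z [0.233  0.2344]
top board face slope deg 1.05 X0 mm 6.91 437 Y range [-0.1188  0.1188]
top cleat/strip X,Z pct [-0.0162 -0.0114 -0.0044] [0.1579 0.1625]
```

The shelf now hangs at 10.7° tilt, which is within 7–45°, and it is square to the board. The strip centre is at TCP +67.8 mm ahead and −36 mm down. I'll move it over the cleat (strip x ≈ −10 mm, z ≈ +25 mm).

Request:
{"api": "drive_tool", "payload": {"commands": [{"fingers": 0,"offset": [0.3,0,0],"roll": 0},{"fingers": 0,"offset": [0.4,0,0],"roll": 0},{"fingers": 0,"offset": [0.4,0,0.1],"roll": 0},{"fingers": 0,"offset": [0.4,0,0.2],"roll": 0},{"fingers": 0,"offset": [0.35,0,0.3],"roll": 0},{"fingers": 0,"offset": [0.25,0,0.3],"roll": 0},{"fingers": 0,"offset": [0.15,0,0.3],"roll": 0},{"fingers": 0,"offset": [0.1,0,0.3],"roll": 0},{"fingers": 0,"offset": [0,0,0],"roll": 0},{"fingers": 0,"offset": [0,0,0],"roll": 0}]}}

```text
t: 15.75
position: [0.6045, 0.1101, 0.2245]
tcp_rot: [[0.99, -0.144, -0.002], [-0.144, -0.99, -0.0], [-0.002, 0.0, -1.0]]
wrist_force: [-1.1, -0.5, -2.1]
finger_gap: 0.0142
grip_force: 30.0
```

```bash
python3 meas.py 9
```

```text
15.75 [0.6045 0.1101 0.2245] az -8.26 [-1.1 -0.5 -2.1] 0.01416919447223096
TCP board frame -0.09103803097426165 -0.00021903215428379676
scene board face slope deg 0.14 X0 mm -0.14 2487 Y range [-0.1143  0.1143]
scene cleat/strip X,Z pct [-0.0188 -0.0133 -0.0047] [0.1565 0.1662]
wrist board face slope deg 0.19 X0 mm 0.86 992 Y range [-0.114   0.1146]
wrist cleat/strip X,Z pct [-0.015  -0.0097 -0.0043] [0.1569 0.16  ]
wrist fin top tilt 12.12 z at A=0 rel TCP mm 5.2 2185
  plate top side -1 A [0.0523 0.0576 0.0629] Z [0.2021 0.2036]
  plate top side 1 A [0.0511 0.0567 0.0618] Z [0.202  0.2034]
top board face slope deg -0.21 X0 mm 5.22 320 Y range [-0.119  -0.0164]
top cleat/strip X,Z pct [-0.0154 -0.0071 -0.0044] [0.1559 0.1618]
```

Step 2's geometry is met: strip at about (−12, +25) mm, tilt about 11°. I'll ease forward about 8.5 mm and lower behind the cleat.

Request:
{"api": "drive_tool", "payload": {"commands": [{"fingers": 0,"offset": [0.1,0,0],"roll": 0},{"fingers": 0,"offset": [0.16,0,0],"roll": 0},{"fingers": 0,"offset": [0.16,0,0.05],"roll": 0},{"fingers": 0,"offset": [0,0,0.15],"roll": 0},{"fingers": 0,"offset": [0,0,0.15],"roll": 0},{"fingers": 0,"offset": [0,0,0.15],"roll": 0},{"fingers": 0,"offset": [0,0,0.15],"roll": 0},{"fingers": 0,"offset": [0,0,0.15],"roll": 0},{"fingers": 0,"offset": [0,0,0.15],"roll": 0},{"fingers": 0,"offset": [0,0,0],"roll": 0}]}}

```text
t: 16.73
position: [0.613, 0.1088, 0.2054]
tcp_rot: [[0.99, -0.144, -0.001], [-0.144, -0.99, -0.0], [-0.001, 0.0, -1.0]]
wrist_force: [0.4, 0.8, -3.8]
finger_gap: 0.014
grip_force: 30.0
```

```bash
python3 meas.py 10
```

```text
16.7333 [0.613  0.1088 0.2054] az -8.27 [ 0.4  0.8 -3.8] 0.014008547316470612
TCP board frame -0.08241308004267235 -0.0002861794633966762
scene board face slope deg 0.15 X0 mm -0.15 2414 Y range [-0.1142  0.1143]
scene cleat/strip X,Z pct [-0.0297 -0.0139 -0.0043] [0.1567 0.1715]
wrist board face slope deg 0.19 X0 mm 0.87 265 Y range [-0.1144  0.1136]
wrist cleat/strip X,Z pct [-0.0146 -0.009  -0.0044] [0.1593 0.1715]
wrist fin top tilt 10.67 z at A=0 rel TCP mm 4.9 2185
  plate top side -1 A [0.0835 0.0866 0.0899] Z [0.1995 0.2006]
  plate top side 1 A [0.0835 0.0868 0.0898] Z [0.1994 0.2005]
top board face slope deg 0.2 X0 mm 5.79 309 Y range [-0.119  -0.0195]
top cleat/strip X,Z pct [-0.0163 -0.0095 -0.0042] [0.1638 0.1717]
```

The strip is behind the cleat, about 6 mm above home. I'll swing it down toward home slowly.

Request:
{"api": "drive_tool", "payload": {"commands": [{"fingers": 0,"offset": [0,0,0.1],"roll": 0},{"fingers": 0,"offset": [0,0,0.1],"roll": 0},{"fingers": 0,"offset": [-0.02,0,0.1],"roll": 0},{"fingers": 0,"offset": [-0.02,0,0.1],"roll": 0},{"fingers": 0,"offset": [-0.02,0,0.1],"roll": 0},{"fingers": 0,"offset": [-0.02,0,0.1],"roll": 0},{"fingers": 0,"offset": [0,0,0],"roll": 0},{"fingers": 0,"offset": [0,0,0],"roll": 0},{"fingers": 0,"offset": [0,0,0],"roll": 0},{"fingers": 0,"offset": [0,0,0],"roll": 0}]}}

```text
t: 17.72
position: [0.6121, 0.1091, 0.1945]
tcp_rot: [[0.99, -0.144, 0.001], [-0.144, -0.99, 0.0], [0.001, -0.0, -1.0]]
wrist_force: [0.6, 1.0, -2.8]
finger_gap: 0.0142
grip_force: 30.0
```

```bash
python3 meas.py 11 | grep -v board\ face
```

```text
17.7167 [0.6121 0.1091 0.1945] az -8.28 [ 0.6  1.  -2.8] 0.014161426451337325
TCP board frame -0.08340299521673045 -7.919145860143563e-05
scene cleat/strip X,Z pct [-0.0298 -0.0158 -0.0045] [0.1575 0.1712]
wrist cleat/strip X,Z pct [-0.0148 -0.0095 -0.0044] [0.1614 0.1716]
wrist fin top tilt 4.55 z at A=0 rel TCP mm 3.8 2199
  plate top side -1 A [0.0841 0.0842 0.0842] Z [0.1881 0.1904]
  plate top side 1 A [0.0844 0.0844 0.0844] Z [0.1912 0.1938]
top cleat/strip X,Z pct [-0.0161 -0.0091 -0.0041] [0.1622 0.1717]
```

Tilt is down to 4.6°. I'll go the rest of the way, then release and back off upward.

Request:
{"api": "drive_tool", "payload": {"commands": [{"fingers": 0,"offset": [-0.03,0,0.1],"roll": 0},{"fingers": 0,"offset": [-0.03,0,0.1],"roll": 0},{"fingers": 0,"offset": [-0.03,0,0.1],"roll": 0},{"fingers": 0,"offset": [-0.02,0,0.08],"roll": 0},{"fingers": 0,"offset": [0,0,0],"roll": 0},{"fingers": 0,"offset": [0,0,0],"roll": 0},{"fingers": 0,"offset": [0,0,0],"roll": 0},{"fingers": 0,"offset": [0,0,0],"roll": 0},{"fingers": 0,"offset": [0,0,0],"roll": 0},{"fingers": 0,"offset": [0,0,0],"roll": 0}]}}

```text
t: 18.7
position: [0.6098, 0.1094, 0.1867]
tcp_rot: [[0.99, -0.144, 0.0], [-0.144, -0.99, 0.0], [0.0, -0.0, -1.0]]
wrist_force: [1.1, 0.6, -2.3]
finger_gap: 0.0145
grip_force: 30.0
```

```bash
python3 meas.py 12 | grep -v board\ face
```

```text
18.7 [0.6098 0.1094 0.1867] az -8.28 [ 1.1  0.6 -2.3] 0.014517006756700635
TCP board frame -0.08572551804847349 -0.00015937383552650473
scene cleat/strip X,Z pct [-0.0299 -0.0164 -0.0084] [0.157  0.1709]
wrist cleat/strip X,Z pct [-0.0169 -0.0102 -0.0042] [0.1618 0.1716]
wrist fin top tilt -0.49 z at A=0 rel TCP mm 3.4 2186
  plate top side -1 A [0.0865 0.0865 0.0866] Z [0.1859 0.1866]
  plate top side 1 A [0.0557 0.0615 0.0671] Z [0.176  0.1773]
top cleat/strip X,Z pct [-0.0168 -0.0093 -0.0043] [0.161  0.1714]
```

It is plumb with the fin top at z = 0.190, which is home. Releasing and withdrawing.

Request:
{"api": "drive_tool", "payload": {"commands": [{"fingers": 0.3,"offset": [0,0,0],"roll": 0},{"fingers": 0.5,"offset": [0,0,0],"roll": 0},{"fingers": 0.5,"offset": [0,0,0],"roll": 0},{"fingers": 0.5,"offset": [0,0,0],"roll": 0},{"fingers": 0.5,"offset": [-0.2,0,-0.2],"roll": 0},{"fingers": 0.5,"offset": [-0.4,0,-0.5],"roll": 0},{"fingers": 0.5,"offset": [-0.5,0,-0.8],"roll": 0},{"fingers": 0.5,"offset": [-0.5,0,-0.8],"roll": 0},{"fingers": 0.5,"offset": [-0.5,0,-0.8],"roll": 0},{"fingers": 0.5,"offset": [0,0,0],"roll": 0}]}}

```text
t: 19.68
position: [0.568, 0.1168, 0.2533]
tcp_rot: [[0.99, -0.142, 0.006], [-0.142, -0.99, 0.002], [0.006, -0.003, -1.0]]
wrist_force: [0.2, -0.5, 0.3]
finger_gap: 0.0468
grip_force: 0.0
```

Run:
```python
from h import *
th=np.radians(8.3); bx=np.array([np.cos(th),-np.sin(th)]); by=np.array([np.sin(th),np.cos(th)]); B=np.array([.6946,.097])
for n in('wrist','scene','top'):
    c=cap(n,n+'13.png'); W=world(c); S=W.reshape(-1,3); S=S[np.isfinite(S[:,0])]
    X=(S[:,:2]-B)@bx; Y=(S[:,:2]-B)@by; Z=S[:,2]; r=(abs(Y)<.08)&(X>-.1)&(X<-.005)
    k=r&(Z>.183)&(Z<.2); 
    if k.sum()>30: print(n,'fin top X',np.percentile(X[k],[2,98]).round(4),'Y',np.percentile(Y[k],[2,98]).round(4),'z',np.median(Z[k]).round(4),k.sum(),cv2.minAreaRect(np.stack([X,Y],1)[k].astype(np.float32)), 'slope',np.polyfit(X[k],Z[k],1)[0])
    k=r&(Z>.171)&(Z<.18)&(X<-.012)&(abs(Y)>.012)
    if k.sum()>30: print(n,'plate top X',np.percentile(X[k],[2,98]).round(4),'Y',np.percentile(Y[k],[1,99]).round(4),'z',np.median(Z[k]).round(4),'yaw',np.degrees(np.polyfit(Y[k],X[k],1)[0]))
    k=r&(Z>.105)&(Z<.165)&(X<-.02)&(X>-.04)&(abs(Y)>.012)
    if k.sum()>30: print(n,'plate front X',np.median(X[k]).round(4),'dX/dZ deg',np.degrees(np.polyfit(Z[k],X[k],1)[0]),k.sum())
a=cv2.imread('pics/scene13.png')[130:290,150:330]; b=cv2.imread('pics/wrist13.png')
cv2.imwrite('pics/m13.png',np.hstack([cv2.resize(a,(394,350)),cv2.resize(b,(406,350))]))
print(manip.get_obs()['wrist_force'])
```

```text
wrist fin top X [-0.081  -0.0311] Y [-0.0073  0.0081] z 0.1894 2235 ((-0.05623973160982132, 0.00027723051607608795), (0.01601000316441059, 0.05285270884633064), 89.69194030761719) slope 0.0036681081008031638
wrist plate top X [-0.0295 -0.0163] Y [-0.0582  0.0584] z 0.1746 yaw 0.2303239479371411
wrist plate front X -0.0296 dX/dZ deg -0.36050782266691395 622
scene fin top X [-0.0846 -0.006 ] Y [-0.0074  0.0096] z 0.1885 92 ((-0.03491693735122681, -0.006194576621055603), (0.049506619572639465, 0.09875496476888657), 58.18931579589844) slope 0.019466576769663207
scene plate top X [-0.0338 -0.0199] Y [-0.0561  0.0607] z 0.1739 yaw 0.45261524453080143
scene plate front X -0.0302 dX/dZ deg -0.613546387315215 732
top plate top X [-0.0309 -0.0153] Y [-0.0584 -0.0122] z 0.1751 yaw 1.168879358315308
top plate front X -0.0303 dX/dZ deg -1.1021018520472101 115
[-0.44654784 -0.74788341 -0.18464096]
```

View pics/m13.png

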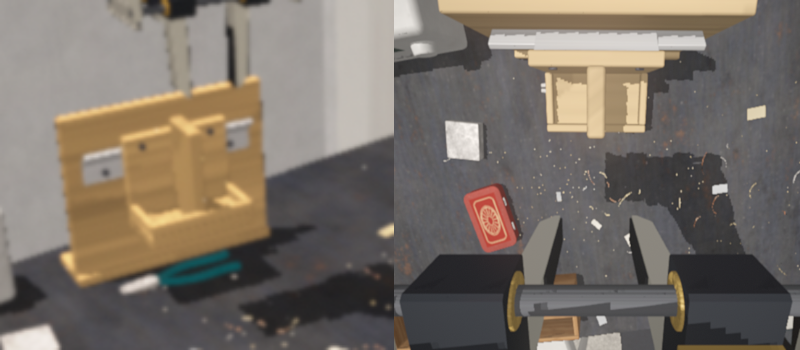

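The shelf hangs plumb, square and flush mid-cleat. Its plate front is at x = −30 mm and its plate top at z = 0.175, both as expected at home, and the fingers are clear. Handing in.

```bash
python3 -c "
from cell import manip
print(manip.close_job())"
```

```text
the job is handed in; nothing more can be done
None
```

The shelf was stood upright on its base and let go, then tipped about 11° (you asked for about 20°, the check allows 7–45°), hooked over the cleat and let go; my last measurements show it hanging home, plumb and flush, and I handed the job in at about 20 s with no verdict returned.

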